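Set the loupe stand's stop collar with a forked gauge

ROBOT

A 6-joint arm with a two-finger parallel gripper is mounted at the origin on the work surface. World frame = base frame: x ahead of the robot, y to its left, z up, the work surface at z = 0. Lengths are in m, angles in rad, forces in N, time in s.
With the tool pointing down it reaches from about 0.35 to 0.975 m from the base axis. Payload 4.9 kg.
Tool frame: the origin (TCP) lies midway between the tips of the shut fingers; the grasp point (between the pads) lies 19 mm behind it (hold_point_z is the distance from the TCP to the grasp point, in m); z points along the fingers, y is the direction in which the jaws open and shut (so a half turn about z gives the same grasp; the last joint's range is limited). The gripper opens to 85 mm and grips with 20 to 120 N. Pads are 22 mm wide; open, the fingers measure 114 mm over their backs; the gripper's body (76 mm by 85 mm) begins 54 mm behind the grasp point. The pads swing forward as they close: fully open they stand 13 mm farther back than shut.
Start: joints at [-1.219, 0.053, 1.613, -0, 1.476, -0.119], TCP at [0.283, -0.557, 0.231] pointing down, gripper open.
Joint ranges: [-3.01, 3.01], [-1.01, 2.22], [0.06, 2.58], [-1.02, 4.17], [0.09, 2.62], [-3.14, 3.14]. Speed limits (rad/s): [2.57, 2.57, 3.14, 3.14, 3.14, 3.14].

INTERFACE

Orientations are given as a unit quaternion [w, x, y, z].
In Python, from cell import * gives the robot as it stands. The module is installed in compiled form; this text tells all that it offers.
- The arm moves only by the tool play_rows, never from a script. Its argument "increments" is a list of rows, each a list of 5 numbers: the closure in counts, from 0 (fully open) to 255 (shut), then the shift along the world's x, y, z in cm, then the turn about the world's z in degrees. A call has 1 to 12 rows; each row is the pose to reach, as a shift and turn from the pose commanded when the call began; what a row does not reach only later rows make up. A row lasts 1/12 s, in which the tool goes at most 41.7 mm and 7.16 degrees, less where a joint would pass 70% of its speed; a pose out of reach is approached as far as the arm can. A call with a gripper value outside its range is refused whole. The fingers move at their own pace and stop on an object; the grip force is fixed at half the most. Time passes only in rows, so rows that repeat a pose let the fingers close. It gives the time, the measured TCP pose, the force and the opening at its end, in the units of the state.
- sense(): the state, without advancing time (a new reading comes with each control period).
- snapshot(name): name is "scene" or "top" or "wrist"; returns the picture (400x640x3 uint8, blue, green, red); there is no depth.
- camera_model(name): a dict with "fov_y" (degrees; the focal length in pixels is half the picture's height over the tangent of half this angle, whatever the lens; pixels are square), "cx", "cy" (the principal point, pixels), "R" (3x3) and "t" (3): a world point X has camera coordinates R X + t. Camera axes: x right, y down, z forward; pixel columns grow to the right and rows downward; lengths in m; the calibration is good to about 2 mm. The wrist camera is an equidistant fisheye: a pixel r from the principal point sees the ray r / f radians off the axis. A picture is of the moment at which its call begins: read the wrist's pose just before it. camera_model takes no time and is no camera call; for the wrist camera it gives the pose at the moment of the call.
- close_job(): hands the job in, once; it reports no verdict.
The state is a dict: "time": time; "joints": joint angles; "dq": joint speeds; "joint_efforts": joint torques, N m; "tool_pos": TCP position; "orientation": TCP orientation; "ft_force": force on the tool from outside, world axes, zero at the start; "ft_torque": the same for the moment, N m; "opening": finger opening in m.
Only numpy, scipy, OpenCV 4.12 (cv2) and the standard library are available. Lean on these libraries where they do the work, as an engineer would, in place of code of your own. Each camera call takes 0.05 s, during which the arm holds its last target.

TASK

Set the stop collar of the loupe stand: slide the forked gauge flat between the stand's guides and under the brass collar until its slot is fully home against the threaded post, then spin the knurled collar clockwise down the post until it nips the gauge with a light grip of about 4 to 12 N, never over 20 N. Let go and leave the gauge nipped there, and leave the dish, the vial and the loupe alone.

Things in the scene. Friction and masses are not known exactly. Their poses are not given: they have to be found in the camera images.
- stand_seat (a point): Point on the top face of the loupe stand's grey base plate, on the axis of the upright threaded steel post (12 mm diameter, rising 88 mm above this point). z up; the gauge slides in from the stand's -x side, moving along its +x. The plate is bolted down, 10 mm thick.
- collar_grip (a point): Point on the axis of the brass collar, where to grip it: 23 mm above the top of its flange, 10 mm below the collar's top. Knurled hub 34 mm in diameter, 33 mm high, on a round flange 52 mm in diameter, 6 mm thick, with a sprung black rubber-faced washer 3 mm thick beneath; the washer's flat underside is 32 mm below this point. The post's tip stands up to 28 mm above this point.
- gauge_grip (a point): Middle of the blue handle of the loose forked gauge, 15 mm above its underside, where to grip it. x points along the gauge to the fork; z up. The handle is 24 mm wide (y), from 35 mm behind this point to 60 mm ahead of it. The gauge is shop-made and unmarked: one height all over, somewhere from 29 to 33 mm, so the touch must be felt.
- gauge_fork (a point): Point in the slot of the gauge's aluminium fork, 15 mm above its underside, 85 mm ahead of gauge_grip; it lies on the post's axis when the gauge is fully home. The fork is 40 mm wide, from 60 to 107 mm ahead of gauge_grip; its slot is 15 mm wide, open ahead; the slot's end lies 6 mm behind this point and meets the post.
- collar: The collar; origin at the washer's underside. Right-hand thread, 20 mm per turn (3.18 mm per rad): clockwise from above goes down; it stays where left. Its underside starts 5 to 13 mm above the gauge's height. The washer's spring gives 9 N per mm. Turning it free takes about 0.03 N m; once it rubs on the gauge, 0.005 (held still) to 0.025 N m (turning) more per newton of nip.
- gauge: The forked gauge, about 250 g; origin under gauge_grip, on its underside; balance point about 30 mm ahead of it. Home, it lies flat on the base plate with its x along the stand's x.
- stand: The stand; origin 10 mm below stand_seat. Plate 110 mm wide, from x = -72 to +63 mm. Two black guide rails, 16 mm high, have inner faces at y = +-21.5 mm from x = -26 to +30 mm; ahead of that they flare to a mouth about 64 mm wide at x = -53 mm. The plate is otherwise bare.
- dish: Bystander: shallow glass dish, 86 mm across, 16 mm high; origin at the centre of its underside.
- vial: Bystander: amber glass specimen vial with black cap, 36 mm across, 75 mm high; origin at the centre of its underside.
- loupe: Bystander: loupe in a dark ring 80 mm across with a stub arm to its own +x (to 89 mm from the centre), 12 mm high; origin under the lens centre.

How it is judged:
By the outcome, as a careful person would: the job done as asked, in the order asked, and still so for the second after the job is handed in, with the robot touching nothing.
It also fails if it takes over 64 s, if anything falls off the work surface, if the arm or the gripper's body presses on something with over 40 N, if the wrist force passes 120 N, or if a joint passes its speed limit or range.

## Working session

There is one attempt and no reset: what is moved stays moved. The work goes in short steps, Python scripts to look and compute and a tool call to move; the robot and the scene stay as the last step left them, time stands still between calls to the robot, and variables do not carry over. Pictures are saved under pics/ and viewed, and the job is handed in when it is done.

Besides the shell and the picture viewer there is one more tool, called after "Call:" by a JSON object that holds its "method" and its "body". play_rows: Moves the arm, as the interface text tells. Its arguments: {"type":"object","properties":{"increments":{"type":"array"}},"required":["increments"]}

```bash
mkdir -p pics; ls; python3 - <<'E'
from cell import *
import cv2,numpy as np
s=sense(); print(s)
for n in("scene","top","wrist"):
    m=camera_model(n); print(n,m)
    im=snapshot(n); cv2.imwrite(f"pics/{n}0.png",im)
E
```

```text
pics
{'time': 0.0, 'joints': array([-1.21901750e+00,  5.33264173e-02,  1.61432752e+00,  1.26869241e-05,
        1.47598995e+00, -1.19004239e-01]), 'dq': array([ 5.40256142e-04,  5.54701628e-04,  1.27673193e-03,  2.02775743e-05,
       -1.93835038e-03, -5.25152014e-04]), 'joint_efforts': array([-2.50874378e-03, -3.93679547e+01, -3.70182431e+01, -3.83768902e-04,
        6.81197052e-03,  3.58079390e-06]), 'tool_pos': array([ 0.28327134, -0.55640831,  0.23006187]), 'orientation': array([-1.01941260e-03,  9.72422731e-01,  2.33223026e-01, -1.12827956e-04]), 'ft_force': array([-0.34188212,  0.65183782, -0.21810535]), 'ft_torque': array([-0.06047409,  0.01930232, -0.01024979]), 'opening': 0.08547119000916406}
scene {'fov_y': 54.04360923345202, 'cx': 315.3304471528272, 'cy': 198.90109937616864, 'R': array([[-0.48572204,  0.87394229, -0.01729095],
       [ 0.65447362,  0.35049036, -0.66994088],
       [-0.57942935, -0.33672152, -0.74221307]]), 't': array([ 0.29760351, -0.35122137,  1.37848692])}
top {'fov_y': 54.401740956426686, 'cx': 311.5984646364436, 'cy': 204.21455883836217, 'R': array([[ 0.00738693, -0.9999178 , -0.01047997],
       [-0.9966083 , -0.00650269, -0.08203425],
       [ 0.08195936,  0.01105041, -0.99657441]]), 't': array([-0.0010638 ,  0.61557581,  0.80590802])}
wrist {'fov_y': 65.70646984690485, 'cx': 319.8389419020417, 'cy': 201.6934173397271, 'R': array([[ 4.53977167e-01, -8.91013095e-01, -6.29248842e-04],
       [-8.60032901e-01, -4.38376937e-01,  2.61092072e-01],
       [-2.32912304e-01, -1.17988664e-01, -9.65313697e-01]]), 't': array([-0.62455807, -0.03440001,  0.3775176 ])}
```

View pics/scene0.png

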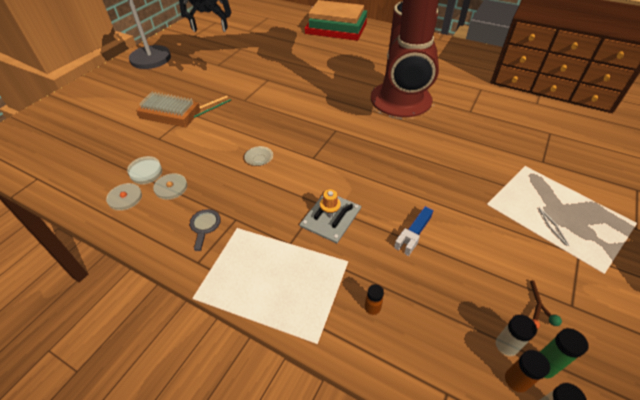

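View pics/top0.png

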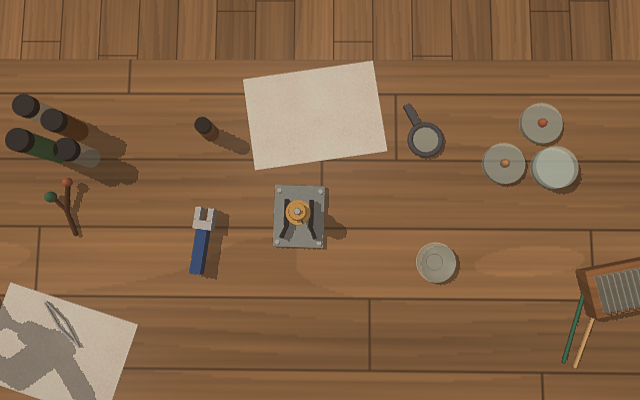

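View pics/wrist0.png

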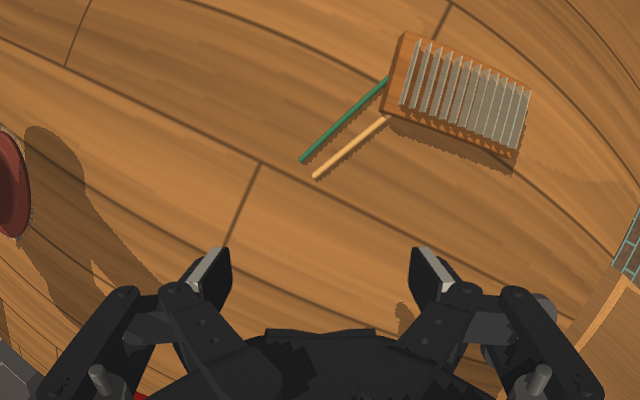

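```bash
cat > h.py <<'E'
from cell import *
import cv2,numpy as np
def cm(n):
    m=camera_model(n); m['f']=200/np.tan(np.radians(m['fov_y'])/2); m['R']=np.array(m['R']); m['t']=np.array(m['t']); m['fe']=n=='wrist'; return m
def ray(m,u,v):
    x=(u-m['cx'])/m['f'];y=(v-m['cy'])/m['f']
    if m['fe']:
        r=np.hypot(x,y); k=np.sin(r)/r if r>1e-9 else 1; d=np.array([x*k,y*k,np.cos(r)])
    else: d=np.array([x,y,1.])
    return -m['R'].T@m['t'], m['R'].T@d
def onz(m,u,v,z):
    o,d=ray(m,u,v); return o+d*(z-o[2])/d[2]
def proj(m,X):
    c=m['R']@np.array(X)+m['t']
    if m['fe']:
        r=np.hypot(c[0],c[1]); th=np.arctan2(r,c[2]); k=th/max(r,1e-9)
        return m['cx']+m['f']*c[0]*k, m['cy']+m['f']*c[1]*k
    return m['cx']+m['f']*c[0]/c[2], m['cy']+m['f']*c[1]/c[2]
E
python3 - <<'E'
from h import *
im=cv2.imread("pics/top0.png"); m=cm("top")
c=im[170:290,170:350]; cv2.imwrite("pics/topc.png",cv2.resize(c,None,fx=4.4,fy=4.4,interpolation=cv2.INTER_CUBIC)[:600,:800])
im2=cv2.imread("pics/scene0.png")
c=im2[170:270,290:450]; cv2.imwrite("pics/scc.png",cv2.resize(c,None,fx=5,fy=5,interpolation=cv2.INTER_CUBIC))
b,g,r=[im[...,i].astype(int) for i in range(3)]
hsv=cv2.cvtColor(im,cv2.COLOR_BGR2HSV)
blue=((b>r+20)&(b>60)).astype(np.uint8)
n,l,st,ce=cv2.connectedComponentsWithStats(blue)
for i in range(1,n):
    if st[i,4]>60: 
        pts=np.argwhere(l==i)[:,::-1].astype(np.float32); print("blue",st[i],ce[i],cv2.minAreaRect(pts),onz(m,*ce[i],0.03))
bright=((b>130)&(abs(r-b)<25)).astype(np.uint8); bright[:, :170]=0;bright[:,240:]=0;bright[:190]=0;bright[260:]=0
pts=np.argwhere(bright>0)[:,::-1].astype(np.float32);print(len(pts),cv2.minAreaRect(pts))
E
```

```text
blue [189 229  18  46 486] [197.50411523 251.37242798] ((197.47976684570312, 251.38150024414062), (10.796059608459473, 44.856876373291016), 8.746162414550781) [0.51380803 0.24309304 0.03      ]
277 ((202.63449096679688, 218.27017211914062), (18.0480899810791, 21.509366989135742), 8.530765533447266)
```

View pics/topc.png

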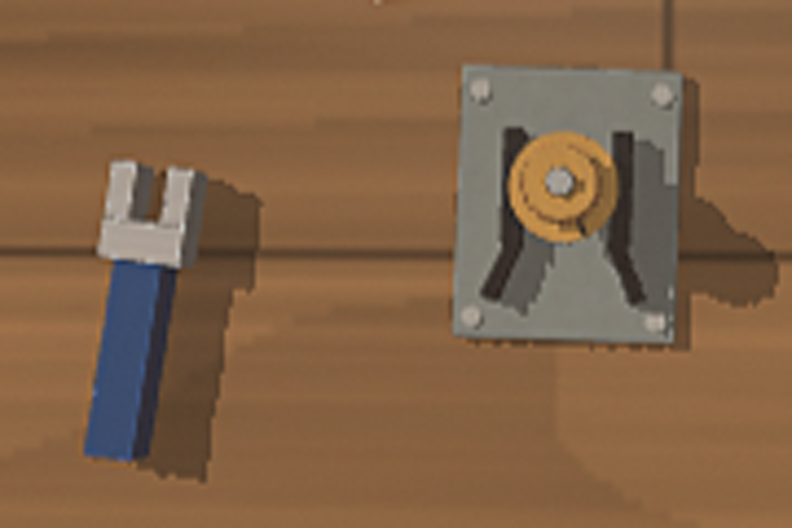

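View pics/scc.png

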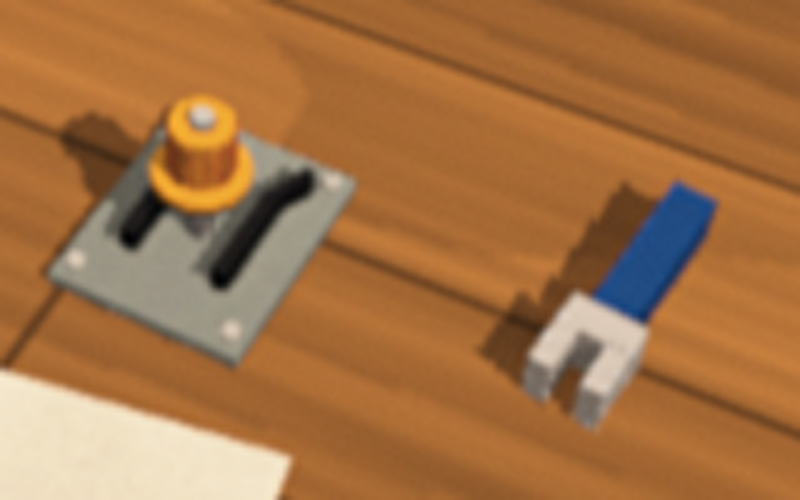

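```bash
python3 - <<'E'
from h import *
m=cm("top")
P=lambda u,v,z: onz(m,170+(u+.5)/4.4-.5,170+(v+.5)/4.4-.5,z)
c=[P(*p,.01) for p in((463,66),(683,74),(672,342),(455,333))]
for q in c: print("plate",q)
fr=(c[0]+c[1])/2; bk=(c[2]+c[3])/2; d=(fr-bk); print(np.linalg.norm(d), "yaw",np.degrees(np.arctan2(d[1],d[0])))
l=(c[0]+c[3])/2-(c[1]+c[2])/2; print(np.linalg.norm(l),"yaw",np.degrees(np.arctan2(-l[0],l[1])))
print("seat",bk+d*72/135)
print("post tip",P(560,181,.098))
g=[P(*p,.031) for p in((85,456),(131,460),(113,262),(163,266),(110,160),(193,170))]
for q in g: print("g",q)
b=(g[0]+g[1])/2; f=(g[2]+g[3])/2;d=f-b;print(np.linalg.norm(d),np.degrees(np.arctan2(d[1],d[0])),"grip",b+d*35/95)
f2=(g[4]+g[5])/2; d=f2-b;print(np.linalg.norm(d),np.degrees(np.arctan2(d[1],d[0])),"grip",b+d*35/142)
E
```

```text
plate [0.65930458 0.08408325 0.01      ]
plate [ 0.65596068 -0.02523086  0.01      ]
plate [ 0.52372346 -0.02045254  0.01      ]
plate [0.5272963  0.08601354 0.01      ]
0.13216532086648952 yaw -1.4543005388160235
0.10794551514985964 yaw -1.8359606629515937
seat [0.59597535 0.03099154 0.01      ]
post tip [0.59663722 0.03095682 0.098     ]
g [0.4681284  0.25939023 0.031     ]
g [0.46642803 0.23733645 0.031     ]
g [0.56051458 0.24895231 0.031     ]
g [0.55876886 0.22477324 0.031     ]
g [0.60971258 0.25198143 0.031     ]
g [0.60513363 0.2116112  0.031     ]
0.09307674333297646 -7.097608792698412 grip [0.50130688 0.24412629 0.031     ]
0.14112071102070756 -6.741850330887166 grip [0.50182097 0.24427992 0.031     ]
```

Call:
{"method": "play_rows", "body": {"increments": [[0,21.8,80.1,0,-34],[0,21.8,80.1,0,-34],[0,21.8,80.1,0,-34],[0,21.8,80.1,0,-34],[0,21.8,80.1,0,-34],[0,21.8,80.1,0,-34],[0,21.8,80.1,0,-34],[0,21.8,80.1,0,-34],[0,21.8,80.1,0,-34],[0,21.8,80.1,0,-34],[0,21.8,80.1,0,-34],[0,21.8,80.1,0,-34]]}}

```text
time: 1.15
tool_pos: [0.4147, -0.0725, 0.2312]
orientation: [0.0, 0.998, -0.061, 0.0]
ft_force: [0.9, -0.3, 0.1]
opening: 0.0855
```

Call:
{"method": "play_rows", "body": {"increments": [[0,8,28,-1,0],[0,8,28,-1,0],[0,8,28,-1,0],[0,8,28,-1,0],[0,8,28,-1,0],[0,8,28,-1,0],[0,8,28,-1,0],[0,8,28,-1,0],[0,8,28,-1,0],[0,8,28,-1,0]]}}

```text
time: 1.98
tool_pos: [0.4944, 0.2053, 0.2208]
orientation: [0.0, 0.998, -0.061, -0.001]
ft_force: [-0.1, -1.3, 0.8]
opening: 0.0855
```

```bash
python3 - <<'E'
from h import *
s=sense();print(s['tool_pos'],s['orientation'],s['joints'],s['dq'])
m=cm("wrist");print(-m['R'].T@m['t']-s['tool_pos'])
im=snapshot("wrist");cv2.imwrite("pics/w1.png",im)
for X in ((.5015,.244,.031),(.596,.031,.01),(.61,.252,.031),(.605,.2116,.031)): print(proj(m,X))
E
```

```text
[0.49444122 0.20533273 0.22077619] [ 4.10016844e-04  9.98138654e-01 -6.09819974e-02 -5.05189999e-04] [ 2.54816242e-01 -1.55328095e-01  1.83094960e+00 -4.68147347e-04
  1.46718628e+00  1.94770101e+00] [-2.80832230e-02 -2.36667119e-02  9.74823196e-03  1.06977678e-03
  1.12053811e-03  6.62035296e-05]
[ 0.06532397 -0.00814816  0.1427573 ]
(np.float64(283.3201998380908), np.float64(178.30903092489268))
(np.float64(453.56630053843566), np.float64(78.96599781188544))
(np.float64(262.49051183523585), np.float64(81.05336254708492))
(np.float64(300.4769405342613), np.float64(79.91984570313198))
```

View pics/w1.png

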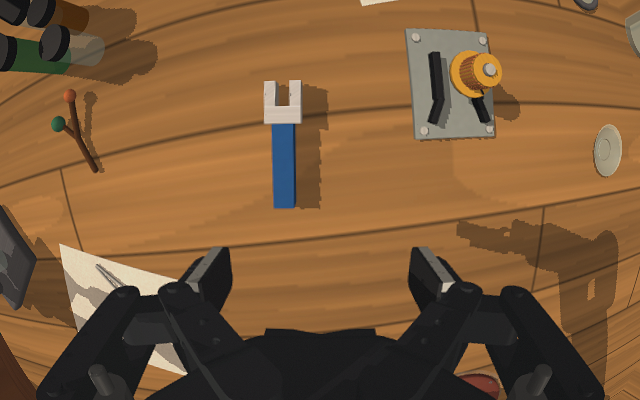

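```bash
python3 - <<'E'
from h import *
m=cm("wrist");im=cv2.imread("pics/w1.png")
b,g,r=[im[...,i].astype(int) for i in range(3)]
blue=((b>r+20)&(b>60)).astype(np.uint8)
n,l,st,ce=cv2.connectedComponentsWithStats(blue)
for i in range(1,n):
    if st[i,4]>500: print(st[i],cv2.approxPolyDP(max(cv2.findContours((l==i).astype(np.uint8),0,1)[0],key=cv2.contourArea),4,True)[:,0].tolist())
cv2.imwrite("pics/w1a.png",cv2.resize(im[65:225,240:340],None,fx=3.7,fy=3.7,interpolation=cv2.INTER_CUBIC))
cv2.imwrite("pics/w1b.png",cv2.resize(im[20:145,395:525],None,fx=4.5,fy=4.5,interpolation=cv2.INTER_CUBIC))
E
```

```text
[ 272  124   24   84 1886] [[272, 124], [274, 207], [293, 207], [294, 125]]
```

View pics/w1a.png

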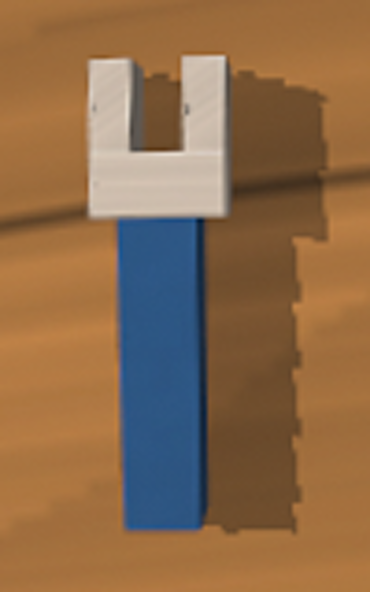

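View pics/w1b.png

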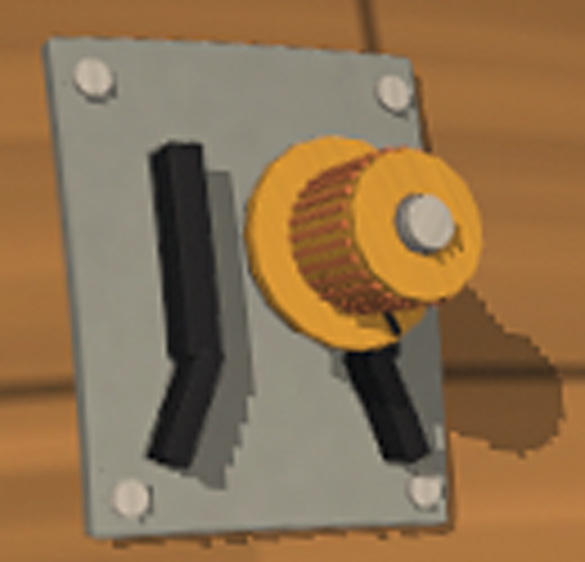

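```bash
python3 - <<'E'
from h import *
m=cm("wrist")
A=lambda u,v,z: onz(m,240+(u+.5)/3.7-.5,65+(v+.5)/3.7-.5,z)
B=lambda u,v,z: onz(m,395+(u+.5)/4.5-.5,20+(v+.5)/4.5-.5,z)
g=[A(*p,.031) for p in((126,529),(198,529),(118,218),(201,218),(88,60),(224,57),(183,56),(130,150),(184,150))]
for q in g:print(q)
b=(g[0]+g[1])/2
for f,L in(((g[2]+g[3])/2,95),((g[4]+g[5])/2,142)):
    d=f-b;print(np.linalg.norm(d),np.degrees(np.arctan2(d[1],d[0])),"grip",b+d*35/L)
c=[B(*p,.01) for p in((47,38),(410,58),(446,525),(90,536))]
fr=(c[0]+c[1])/2; bk=(c[2]+c[3])/2; d=(fr-bk); print(c,np.linalg.norm(d), "yaw",np.degrees(np.arctan2(d[1],d[0])))
l=(c[0]+c[3])/2-(c[1]+c[2])/2; print(np.linalg.norm(l),"yaw",np.degrees(np.arctan2(-l[0],l[1])))
print("seat",bk+d*72/135, "tip",B(427,221,.098))
E
```

```text
[0.46992918 0.25943166 0.031     ]
[0.46724724 0.23751238 0.031     ]
[0.56283103 0.24770326 0.031     ]
[0.55938562 0.2237572  0.031     ]
[0.61036865 0.25034092 0.031     ]
[0.60517558 0.21126457 0.031     ]
[0.60715922 0.22288381 0.031     ]
[0.58202784 0.24156273 0.031     ]
[0.57971716 0.22605984 0.031     ]
0.09339339041848159 -7.841400812196655 grip [0.50267457 0.24377768 0.031     ]
0.14030097282928494 -7.234950200303906 grip [0.5028941  0.24411692 0.031     ]
[array([0.66018342, 0.08363087, 0.01      ]), array([ 0.65733469, -0.0257876 ,  0.01      ]), array([ 0.52292433, -0.02175625,  0.01      ]), array([0.52701397, 0.08792955, 0.01      ])] 0.1338547155986588 yaw -1.783099162027296
0.10960704981459672 yaw -1.813779032867398
seat [0.59632376 0.03086531 0.01      ] tip [0.59701624 0.03113464 0.098     ]
```

Call:
{"method": "play_rows", "body": {"increments": [[0,0.8,3.9,-3,-0.3],[0,0.8,3.9,-7,-0.3],[0,0.8,3.9,-11,-0.3],[0,0.8,3.9,-15,-0.3],[0,0.8,3.9,-18,-0.3],[0,0.8,3.9,-20,-0.3],[0,0.8,3.9,-21.2,-0.3],[0,0.8,3.9,-21.6,-0.3],[0,0.8,3.9,-21.6,-0.3],[255,0.8,3.9,-21.6,-0.3],[255,0.8,3.9,-21.6,-0.3],[255,0.8,3.9,-21.6,-0.3]]}}

```text
time: 3.03
tool_pos: [0.5043, 0.2449, 0.0073]
orientation: [-0.001, 0.998, -0.064, 0.002]
ft_force: [0.8, -0.0, 0.4]
opening: 0.0517
```

Call:
{"method": "play_rows", "body": {"increments": [[255,0,0,0,0],[255,0,0,0,0],[255,0,0,0,0],[255,0,0,0,0],[255,0,0,0,0],[255,0,0,0,0]]}}

```text
time: 3.53
tool_pos: [0.5036, 0.2449, 0.0064]
orientation: [-0.0, 0.998, -0.064, 0.001]
ft_force: [-1.8, 0.4, 6.3]
opening: 0.0229
```

```bash
python3 - <<'E'
from h import *
s=sense();print(s)
im=snapshot("wrist");cv2.imwrite("pics/w2.png",im)
E
```

```text
{'time': 3.5333, 'joints': array([3.19640091e-01, 1.48781305e-01, 1.91663281e+00, 2.03380559e-04,
       1.07444175e+00, 2.01808327e+00]), 'dq': array([ 0.00181394,  0.00027961,  0.00047859, -0.00105615,  0.00022217,
        0.00022338]), 'joint_efforts': array([-3.88438739e-01, -3.38932800e+01, -2.80328858e+01, -1.41468826e-01,
       -2.00712956e-01,  2.25618936e-02]), 'tool_pos': array([0.50362112, 0.24490507, 0.00644273]), 'orientation': array([-4.07859909e-04,  9.97960511e-01, -6.38283296e-02,  7.71855901e-04]), 'ft_force': array([-1.8111123 ,  0.43047121,  6.27821215]), 'ft_torque': array([0.07859123, 0.15010325, 0.01354995]), 'opening': 0.022915165980018738}
```

View pics/w2.png

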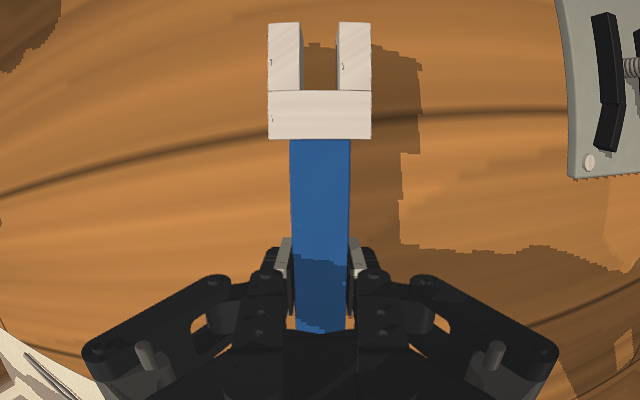

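Call:
{"method": "play_rows", "body": {"increments": [[255,0,0,1.5,0],[255,0,0,3.5,0],[255,-1.4,-4.1,3.5,1.5],[255,-2.7,-8,3.5,3],[255,-4,-12,3.5,4.5],[255,-5.4,-16,3.5,5.5],[255,-6.6,-19.5,3.5,5.5],[255,-7.1,-20.9,3.5,5.5],[255,-7.1,-20.9,3.5,5.5],[255,-7.1,-20.9,3.5,5.5],[255,-7.1,-20.9,3.5,5.5]]}}

```text
time: 4.5
tool_pos: [0.4315, 0.0359, 0.0399]
orientation: [-0.0, 1.0, -0.016, -0.0]
ft_force: [0.9, 0.2, -2.6]
opening: 0.0229
```

```bash
python3 - <<'E'
from h import *
s=sense();print(s)
m=cm("wrist")
im=snapshot("wrist");cv2.imwrite("pics/w3.png",im)
cv2.imwrite("pics/t3.png",snapshot("top"))
E
```

```text
{'time': 4.5, 'joints': array([-8.93464301e-02, -2.16747141e-01,  2.20559622e+00,  4.23808835e-04,
        1.15354349e+00,  1.51304543e+00]), 'dq': array([ 0.01901318,  0.00895953, -0.01434034, -0.00186117,  0.00023143,
       -0.00255357]), 'joint_efforts': array([-6.03783913e-01, -2.40340626e+01, -3.32129681e+01, -2.51570041e-02,
       -4.93189471e-02,  1.27684292e-03]), 'tool_pos': array([0.43152986, 0.0359473 , 0.03985662]), 'orientation': array([-2.22556196e-04,  9.99873758e-01, -1.58830489e-02, -3.84645453e-04]), 'ft_force': array([ 0.93962245,  0.21866127, -2.60007618]), 'ft_torque': array([-0.01827641,  0.06058377,  0.00829848]), 'opening': 0.022880428025115435}
```

View pics/w3.png

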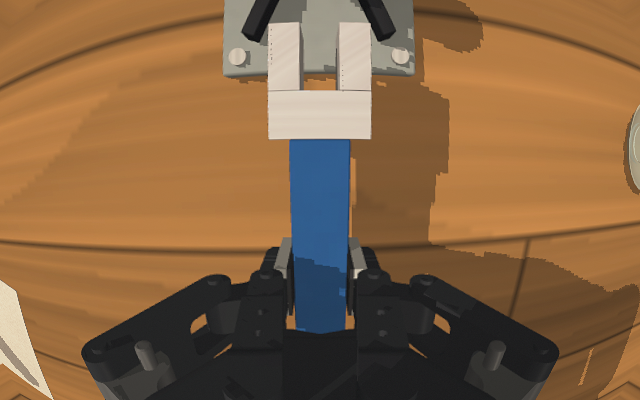

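Call:
{"method": "play_rows", "body": {"increments": [[255,0,0,-1,0],[255,0,0,-2,0],[255,0,0,-2.2,0],[255,0,0,-2.3,0],[255,0,0,-2.3,0],[255,1,-0.03,-2.3,0],[255,2,-0.06,-2.3,0],[255,3,-0.09,-2.3,0],[255,3.5,-0.11,-2.3,0],[255,3.5,-0.11,-2.3,0]]}}

```text
time: 5.43
tool_pos: [0.4677, 0.0346, 0.0174]
orientation: [-0.0, 1.0, -0.016, 0.0]
ft_force: [0.7, 1.5, -3.5]
opening: 0.0225
```

```bash
python3 - <<'E'
from h import *
s=sense();print(s['tool_pos'],s['ft_force'],s['ft_torque'])
im=snapshot("wrist");cv2.imwrite("pics/w4.png",im)
E
```

```text
[0.46767977 0.03455283 0.01736731] [ 0.71753433  1.48234558 -3.49957245] [ 0.32689532 -0.1090525   0.24475072]
```

View pics/w4.png

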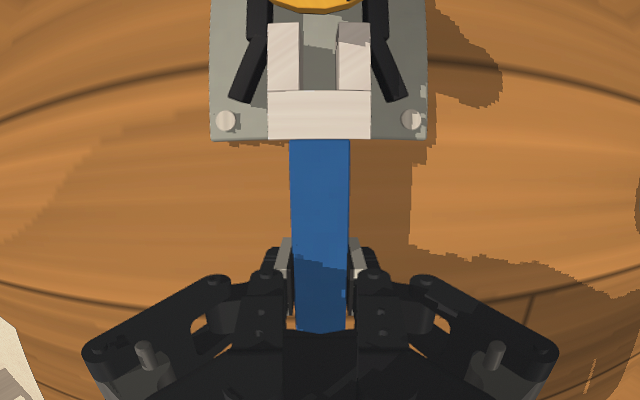

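Call:
{"method": "play_rows", "body": {"increments": [[255,0,0.05,0,0],[255,0.6,0.03,0,0],[255,1.3,0.01,0,0],[255,2,-0.01,0,0],[255,2.7,-0.03,0,0],[255,3.3,-0.05,0,0],[255,3.8,-0.07,0,0],[255,3.8,-0.07,0,0],[255,3.8,-0.07,0,0]]}}

```text
time: 6.23
tool_pos: [0.5057, 0.0336, 0.0175]
orientation: [-0.0, 1.0, -0.016, 0.001]
ft_force: [1.2, 1.3, -2.2]
opening: 0.0228
```

```bash
python3 - <<'E'
from h import *
s=sense();print(s['tool_pos'],s['ft_force'],s['ft_torque'])
im=snapshot("wrist");cv2.imwrite("pics/w5.png",im)
E
```

```text
[0.50565141 0.033646   0.01750553] [ 1.20097103  1.30885211 -2.24571849] [ 0.27672064 -0.10525429  0.14027642]
```

View pics/w5.png

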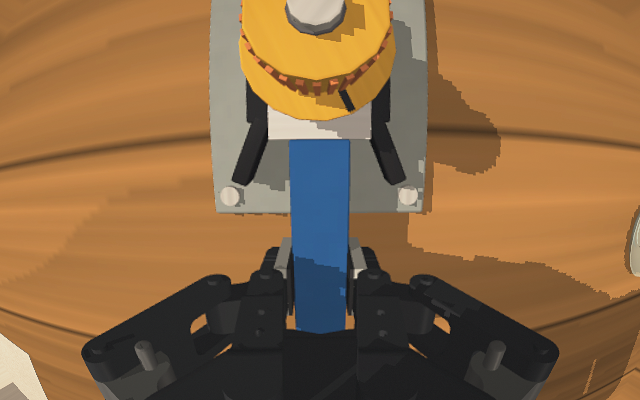

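Call:
{"method": "play_rows", "body": {"increments": [[255,0.1,0.03,-0.03,0],[255,0.25,0.03,-0.06,0],[255,0.4,0.02,-0.08,0],[255,0.5,0.02,-0.08,0],[255,0.5,0.02,-0.08,0]]}}

```text
time: 6.7
tool_pos: [0.51, 0.0337, 0.0166]
orientation: [0.0, 1.0, -0.016, 0.0]
ft_force: [0.0, 0.6, -1.9]
opening: 0.0228
```

Call:
{"method": "play_rows", "body": {"increments": [[255,0.05,0,0,0],[255,0.1,0,0,0],[255,0.1,0,0,0]]}}

```text
time: 6.95
tool_pos: [0.511, 0.0338, 0.0166]
orientation: [0.0, 1.0, -0.016, 0.0]
ft_force: [0.9, 0.4, -2.4]
opening: 0.023
```

Call:
{"method": "play_rows", "body": {"increments": [[255,0.05,0,0,0],[255,0.1,0,0,0],[255,0.1,0,0,0]]}}

```text
time: 7.2
tool_pos: [0.5119, 0.0338, 0.0165]
orientation: [0.0, 1.0, -0.016, 0.0]
ft_force: [0.7, 1.0, -2.4]
opening: 0.0229
```

Call:
{"method": "play_rows", "body": {"increments": [[255,0.05,0,0,0],[255,0.1,0,0,0],[255,0.1,0,0,0]]}}

```text
time: 7.45
tool_pos: [0.5129, 0.0338, 0.0165]
orientation: [-0.0, 1.0, -0.016, 0.0]
ft_force: [-1.4, 0.3, -1.5]
opening: 0.0228
```

Call:
{"method": "play_rows", "body": {"increments": [[255,0.05,0,0,0],[255,0.1,0,0,0],[255,0.1,0,0,0]]}}

```text
time: 7.7
tool_pos: [0.5135, 0.0339, 0.0164]
orientation: [0.0, 1.0, -0.016, -0.001]
ft_force: [-2.3, 0.5, -0.1]
opening: 0.0225
```

Call:
{"method": "play_rows", "body": {"increments": [[255,0.05,0,0,0],[255,0.1,0,0,0],[255,0.1,0,0,0]]}}

```text
time: 7.95
tool_pos: [0.5135, 0.0339, 0.0164]
orientation: [0.0, 1.0, -0.016, -0.002]
ft_force: [-7.8, -1.1, 5.2]
opening: 0.0228
```

```bash
python3 - <<'E'
from h import *
s=sense();print(s['tool_pos'],s['ft_force'],s['ft_torque'])
im=snapshot("wrist");cv2.imwrite("pics/w6.png",im)
E
```

```text
[0.51351165 0.03387281 0.01644727] [-7.84071269 -1.140092    5.21464346] [-0.01949196  0.94123076  0.00314217]
```

View pics/w6.png

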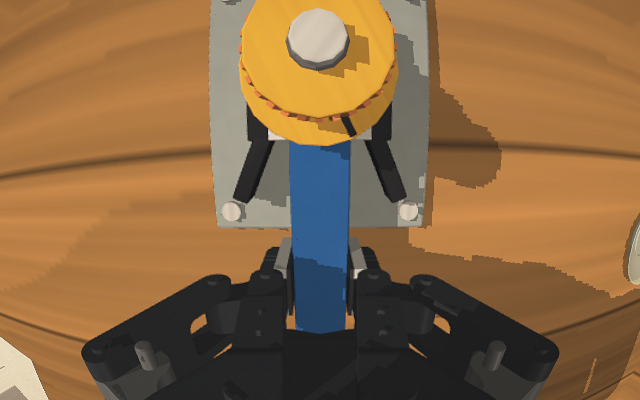

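Call:
{"method": "play_rows", "body": {"increments": [[0,0,0,0,0],[0,0,0,0,0],[0,0,0,0,0],[0,0,0,0,0],[0,0,0,0,0],[0,0,0,0,0],[0,0,0,0,0],[0,0,0,2,0],[0,-2,0,6,0],[0,-4,0,10,0],[0,-4,0,11,0],[0,-4,0,11,0]]}}

```text
time: 9.0
tool_pos: [0.4774, 0.0337, 0.1319]
orientation: [0.0, 1.0, -0.016, 0.005]
ft_force: [1.0, 0.6, 0.3]
opening: 0.0853
```

```bash
python3 - <<'E'
from h import *
s=sense();print(s['tool_pos'],s['ft_force'],s['ft_torque'],s['opening'])
m=cm("wrist");np.savez("m7.npz",R=m['R'],t=m['t'])
im=snapshot("wrist");cv2.imwrite("pics/w7.png",im)
E
```

```text
[0.47738457 0.03370342 0.13190463] [1.03250967 0.55104078 0.27299879] [-0.00635952 -0.05291438 -0.01516681] 0.08530616530240162
```

View pics/w7.png

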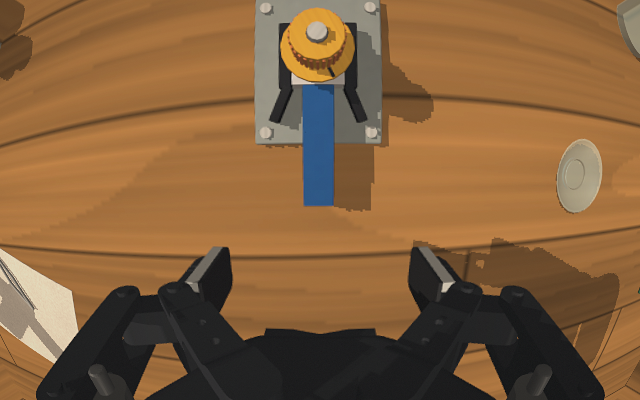

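```bash
python3 - <<'E'
from h import *
im=cv2.imread("pics/w7.png");cv2.imwrite("pics/w7c.png",cv2.resize(im[0:100,270:370],None,fx=6,fy=6,interpolation=cv2.INTER_CUBIC))
im=cv2.imread("pics/scene0.png");cv2.imwrite("pics/s0c.png",cv2.resize(im[180:230,300:360],None,fx=10,fy=10,interpolation=cv2.INTER_CUBIC))
E
```

```text
(no output)
```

View pics/w7c.png

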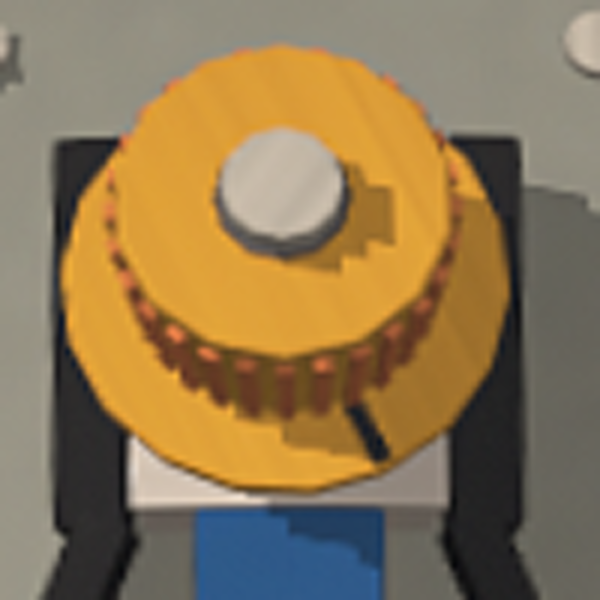

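View pics/s0c.png

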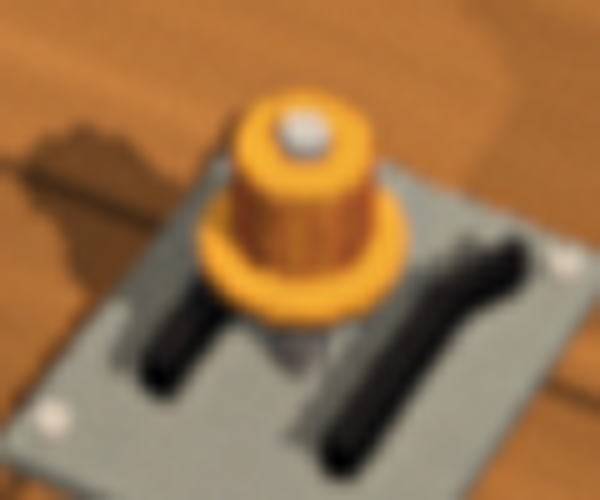

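```bash
python3 - <<'E'
from h import *
m=cm("wrist")
F=lambda u,v:ray(m,270+(u+.5)/6-.5,(v+.5)/6-.5)
def atx(u,v,x):
    o,d=F(u,v);return o+d*(x-o[0])/d[0]
def atz(u,v,z):
    o,d=F(u,v);return o+d*(z-o[2])/d[2]
print("tip",atz(283,185,.098), "screw")
for ax in(.5958,.5965,.5972):
    print(ax,"near",atx(285,357,ax-.017),"far",atx(285,45,ax+.017),"flange near top?",atx(285,490,ax-.026))
for z in(.085,.09,.095,.098): print(z,atz(285,357,z)[0],atz(285,45,z)[0],atz(285,45,z)[0]-atz(285,357,z)[0], atz(112,200,z)[1]-atz(455,200,z)[1])
M=cm("scene")
S=lambda u,v:ray(M,300+(u+.5)/10-.5,180+(v+.5)/10-.5)
for u,v in((305,145),(303,118)):
    o,d=S(u,v); 
    # closest to axis
    k=((np.array([.5965,.031])-o[:2])@d[:2])/(d[:2]@d[:2]); print(o+k*d)
E
```

```text
tip [0.5942747  0.03128894 0.098     ] screw
0.5958 near [0.5788     0.03163829 0.08956094] far [0.6128     0.03061033 0.08820555] flange near top? [0.5698     0.03216402 0.05577187]
0.5965 near [0.5795     0.03164111 0.08615944] far [0.6135     0.03060177 0.08640494] flange near top? [0.5705     0.03218057 0.05047625]
0.5972 near [0.5802     0.03164393 0.08275795] far [0.6142     0.0305932  0.08460432] flange near top? [0.5712     0.03219712 0.04518063]
0.085 0.5797386045391041 0.6140461780116768 0.03430757347257274 0.03441022116660222
0.09 0.5787096440339826 0.612102398637635 0.03339275460365243 0.03349266517471343
0.095 0.577680683528861 0.6101586192635933 0.03247793573473223 0.032575109182824635
0.098 0.5770633072257881 0.6089923516391683 0.03192904441338018 0.032024575587691353
[0.59539487 0.03317172 0.09235724]
[0.59565814 0.03265068 0.10194017]
```

Call:
{"method": "play_rows", "body": {"increments": [[0,0,0,2,7],[0,2,0,3,14],[0,6,-0.1,3,21],[0,10,-0.2,3,28],[0,11.9,-0.27,3,35],[0,11.9,-0.27,3,42],[0,11.9,-0.27,3,49],[0,11.9,-0.27,3,56],[0,11.9,-0.27,3,63],[0,11.9,-0.27,3,70],[0,11.9,-0.27,3,77],[0,11.9,-0.27,3,84]]}}

```text
time: 10.05
tool_pos: [0.5929, 0.0312, 0.1537]
orientation: [-0.001, 0.752, 0.659, -0.001]
ft_force: [0.5, 0.1, -0.7]
opening: 0.0854
```

Call:
{"method": "play_rows", "body": {"increments": [[0,0,0,0,7],[0,0,0,0,14],[0,0,0,0,21],[0,0,0,0,28],[0,0,0,0,35],[0,0,0,0,42],[0,0,0,0,49],[0,0,0,0,56],[0,0,0,0,63],[0,0,0,0,70],[0,0,0,0,77],[0,0,0,0,84]]}}

```text
time: 11.05
tool_pos: [0.593, 0.0312, 0.1537]
orientation: [-0.002, 0.117, 0.993, -0.0]
ft_force: [0.4, -0.5, -0.7]
opening: 0.0855
```

Call:
{"method": "play_rows", "body": {"increments": [[0,0,0,0,7],[0,0,0,0,14],[0,0,0,0,21],[0,0,0,0,28],[0,0,0,0,35],[0,0,0,0,42],[0,0,0,0,48],[0,0,0,0,48],[0,0,0,0,48]]}}

```text
time: 11.8
tool_pos: [0.5931, 0.0312, 0.1544]
orientation: [-0.001, -0.293, 0.956, 0.001]
ft_force: [-0.2, 0.0, 0.2]
opening: 0.0857
```

```bash
python3 - <<'E'
from h import *
s=sense();print(s)
m=cm("wrist");
im=snapshot("wrist");cv2.imwrite("pics/w8.png",im)
print(proj(m,(.5965,.031,.098)))
cv2.imwrite("pics/t8.png",snapshot("top"))
E
```

```text
{'time': 11.8, 'joints': array([-7.27153630e-02,  4.05119184e-02,  1.75664500e+00,  3.12109870e-05,
        1.34752571e+00, -2.23723075e+00]), 'dq': array([-0.00038047, -0.0076219 , -0.00585757,  0.00049472,  0.00211929,
        0.00344615]), 'joint_efforts': array([ 3.28984330e-03, -3.73243582e+01, -3.55413830e+01, -2.62317526e-04,
        4.25902705e-03, -9.95534705e-02]), 'tool_pos': array([0.59310311, 0.03120125, 0.15441146]), 'orientation': array([-1.43517506e-03, -2.92514871e-01,  9.56259726e-01,  5.72264073e-04]), 'ft_force': array([-0.16360578,  0.0293025 ,  0.18983376]), 'ft_torque': array([-0.06890064, -0.00306541,  0.01565709]), 'opening': 0.08565051106401748}
(np.float64(316.99718172316085), np.float64(223.5102877140673))
```

View pics/w8.png

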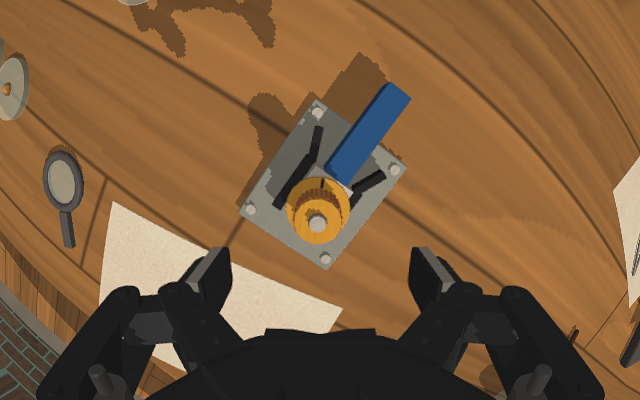

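```bash
python3 - <<'E'
from h import *
m=cm("wrist");im=cv2.imread("pics/w8.png")
hsv=cv2.cvtColor(im,cv2.COLOR_BGR2HSV)
def blob(mask,lo,win):
    k=np.zeros_like(mask);y0,y1,x0,x1=win;k[y0:y1,x0:x1]=mask[y0:y1,x0:x1]
    n,l,st,ce=cv2.connectedComponentsWithStats(k)
    for i in range(1,n):
        if st[i,4]>lo: print(st[i],ce[i])
g=((hsv[...,1]<60)&(hsv[...,2]>140)).astype(np.uint8)
blob(g,40,(195,250,290,345))
cv2.imwrite("pics/w8c.png",cv2.resize(im[165:255,275:365],None,fx=6,fy=6,interpolation=cv2.INTER_CUBIC))
for u,v in((317,223),(318,222),(317.5,222.5)): print(onz(m,u,v,.098))
E
```

```text
[309 216  17  16 194] [317.19072165 223.67525773]
[290 226  55  24 451] [317.39467849 242.64079823]
[0.59679051 0.03093183 0.098     ]
[0.59580895 0.03109389 0.098     ]
[0.59629945 0.03101289 0.098     ]
```

View pics/w8c.png

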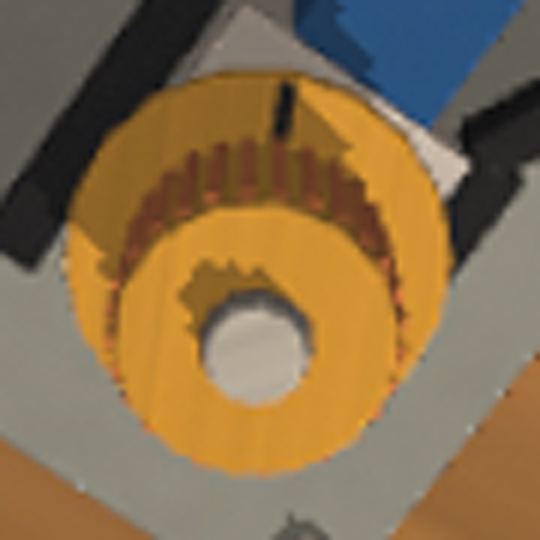

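Call:
{"method": "play_rows", "body": {"increments": [[0,0.36,0,-2,0],[0,0.36,0,-5,0],[0,0.36,0,-7,0],[0,0.36,0,-8.5,0],[0,0.36,0,-9.3,0],[0,0.36,0,-9.3,0],[0,0.36,0,-9.3,0],[0,0.36,0,-9.3,0]]}}

```text
time: 12.57
tool_pos: [0.5985, 0.0311, 0.065]
orientation: [0.001, -0.294, 0.956, -0.0]
ft_force: [0.1, -0.2, 1.1]
opening: 0.0856
```

```bash
python3 - <<'E'
from h import *
s=sense();print(s['tool_pos'],s['ft_force'],s['ft_torque'],s['orientation'])
im=snapshot("wrist");cv2.imwrite("pics/w9.png",im)
E
```

```text
[0.59847522 0.0311105  0.06496271] [ 0.07169405 -0.20668002  1.14298806] [ 0.0666429   0.00174289 -0.04076128] [ 1.10307875e-03 -2.93648125e-01  9.55912852e-01 -4.24395326e-04]
```

View pics/w9.png

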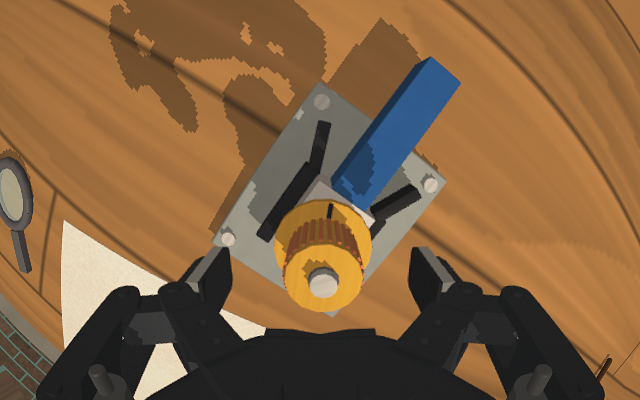

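Call:
{"method": "play_rows", "body": {"increments": [[0,-0.18,0,-0.35,0],[0,-0.18,0,-0.35,0],[255,-0.18,0,-0.35,0],[255,-0.18,0,-0.35,0],[255,-0.18,0,-0.35,0],[255,-0.18,0,-0.35,0],[255,-0.18,0,-0.35,0],[255,-0.18,0,-0.35,0],[255,-0.18,0,-0.35,0],[255,-0.18,0,-0.35,0]]}}

```text
time: 13.45
tool_pos: [0.5959, 0.0309, 0.0604]
orientation: [0.0, -0.294, 0.956, -0.0]
ft_force: [-1.3, -1.3, 2.6]
opening: 0.0326
```

```bash
python3 - <<'E'
from h import *
s=sense();print(s['tool_pos'],s['ft_force'],s['ft_torque'],s['orientation'],s['opening'],s['joints'][5])
im=snapshot("wrist");cv2.imwrite("pics/w10.png",im)
E
```

```text
[0.59586287 0.03094999 0.06042609] [-1.34207421 -1.32469379  2.62146142] [-0.17496519  0.14524244 -0.06156193] [ 1.84364470e-04 -2.93824302e-01  9.55859387e-01 -2.80755368e-04] 0.032642712270909105 -2.239688839171113
```

View pics/w10.png

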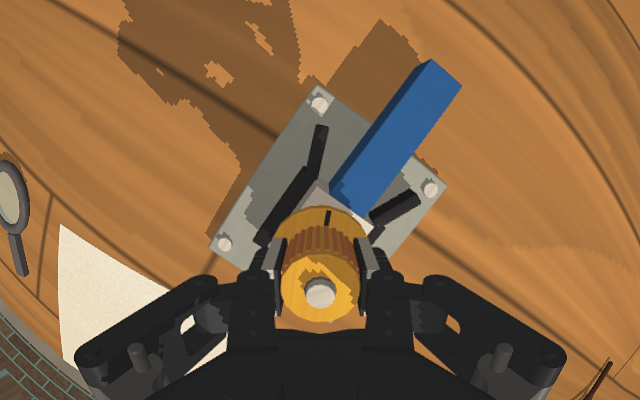

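Call:
{"method": "play_rows", "body": {"increments": [[255,0,0,-0.02,-3.5],[255,0,0,-0.058,-10.5],[255,0,0,-0.097,-17.5],[255,0,0,-0.136,-24.5],[255,0,0,-0.175,-31.5],[255,0,0,-0.214,-38.5],[255,0,0,-0.253,-45.5],[255,0,0,-0.292,-52.5],[255,0,0,-0.33,-59.5],[255,0,0,-0.369,-66.5],[255,0,0,-0.417,-75]]}}

```text
time: 14.42
tool_pos: [0.5959, 0.0327, 0.0563]
orientation: [-0.0, 0.341, 0.94, 0.001]
ft_force: [-0.4, 5.0, 3.4]
opening: 0.0326
```

```bash
cat > st.py <<'E'
from h import *
s=sense();o=s['orientation'];print(s['time'],s['tool_pos'].round(4),"F",s['ft_force'].round(2),"T",s['ft_torque'].round(3),"yaw",round(np.degrees(2*np.arctan2(o[2],o[1])),2),s['opening'].round(4),"j6",s['joints'][5].round(3),"eff6",s['joint_efforts'][5].round(3),"dq",s['dq'][5].round(3))
E
python3 st.py
```

```text
Traceback (most recent call last):
  File "st.py", line 2, in <module>
    s=sense();o=s['orientation'];print(s['time'],s['tool_pos'].round(4),"F",s['ft_force'].round(2),"T",s['ft_torque'].round(3),"yaw",round(np.degrees(2*np.arctan2(o[2],o[1])),2),s['opening'].round(4),"j6",s['joints'][5].round(3),"eff6",s['joint_efforts'][5].round(3),"dq",s['dq'][5].round(3))
                                                                                                                                                                                  ^^^^^^^^^^^^^^^^^^
AttributeError: 'float' object has no attribute 'round'
```

```bash
sed -i "s/s\['opening'\].round(4)/round(float(s['opening']),4)/" st.py; python3 st.py
```

```text
14.4167 [0.5959 0.0327 0.0563] F [-0.44  5.01  3.41] T [0.612 0.118 0.021] yaw 140.17 0.0326 j6 -0.948 eff6 -1.221 dq 1.488
```

Call:
{"method": "play_rows", "body": {"increments": [[255,0,0.1,0,0],[255,0,0.1,0,0],[255,0,0.1,0,0]]}}

```text
time: 14.67
tool_pos: [0.5959, 0.0327, 0.0563]
orientation: [0.0, 0.337, 0.942, 0.001]
ft_force: [-1.3, 2.7, 4.4]
opening: 0.0325
```

```bash
python3 st.py
```

```text
14.6667 [0.5959 0.0327 0.0563] F [-1.28  2.69  4.38] T [0.397 0.132 0.036] yaw 140.66 0.0325 j6 -0.955 eff6 0.012 dq 0.006
```

Call:
{"method": "play_rows", "body": {"increments": [[255,0,0.05,-0.022,-4],[255,0,0.05,-0.044,-8],[255,0,0.05,-0.067,-12],[255,0,0.05,-0.089,-16]]}}

```text
time: 15.0
tool_pos: [0.5962, 0.033, 0.0554]
orientation: [0.0, 0.466, 0.885, 0.001]
ft_force: [1.3, 2.8, 3.8]
opening: 0.0331
```

```bash
python3 st.py
```

```text
15.0 [0.5962 0.033  0.0554] F [1.25 2.83 3.83] T [ 0.424 -0.048  0.032] yaw 124.43 0.0331 j6 -0.671 eff6 -0.666 dq 0.83
```

Call:
{"method": "play_rows", "body": {"increments": [[255,0,0,-0.017,-3],[255,0,0,-0.033,-6],[255,0,0,-0.05,-9]]}}

```text
time: 15.25
tool_pos: [0.5964, 0.0331, 0.0549]
orientation: [0.001, 0.534, 0.846, 0.001]
ft_force: [2.1, 4.2, 4.0]
opening: 0.0325
```

```bash
python3 st.py
```

```text
15.25 [0.5964 0.0331 0.0549] F [2.11 4.19 3.97] T [ 0.446 -0.181  0.043] yaw 115.48 0.0325 j6 -0.515 eff6 -0.493 dq 0.625
```

Call:
{"method": "play_rows", "body": {"increments": [[255,0,0.03,-0.017,-3],[255,0,0.03,-0.033,-6],[255,0,0.03,-0.05,-9]]}}

```text
time: 15.5
tool_pos: [0.5966, 0.0332, 0.0544]
orientation: [0.001, 0.598, 0.801, 0.001]
ft_force: [2.7, 2.8, 3.2]
opening: 0.0322
```

```bash
python3 st.py
```

```text
15.5 [0.5966 0.0332 0.0544] F [2.68 2.79 3.22] T [ 0.346 -0.293  0.023] yaw 106.48 0.0322 j6 -0.357 eff6 -0.491 dq 0.622
```

Call:
{"method": "play_rows", "body": {"increments": [[255,0,0.03,-0.017,-3],[255,0,0.03,-0.033,-6],[255,0,0.03,-0.05,-9]]}}

```text
time: 15.75
tool_pos: [0.5968, 0.0333, 0.0539]
orientation: [0.001, 0.659, 0.752, 0.001]
ft_force: [3.0, 2.3, 1.6]
opening: 0.0328
```

```bash
python3 st.py
```

```text
15.75 [0.5968 0.0333 0.0539] F [3.05 2.31 1.62] T [ 0.252 -0.372  0.071] yaw 97.48 0.0328 j6 -0.2 eff6 -0.488 dq 0.621
```

Call:
{"method": "play_rows", "body": {"increments": [[255,0.04,0.03,-0.017,-3],[255,0.04,0.03,-0.033,-6]]}}

```text
time: 15.92
tool_pos: [0.597, 0.0333, 0.0536]
orientation: [0.001, 0.698, 0.716, 0.001]
ft_force: [3.2, 1.1, 2.4]
opening: 0.0324
```

```bash
python3 st.py
```

```text
15.9167 [0.597  0.0333 0.0536] F [3.21 1.14 2.37] T [ 0.148 -0.153  0.015] yaw 91.49 0.0324 j6 -0.094 eff6 -0.489 dq 0.621
```

Call:
{"method": "play_rows", "body": {"increments": [[255,0.04,0.03,-0.017,-3],[255,0.04,0.03,-0.033,-6]]}}

```text
time: 16.08
tool_pos: [0.5972, 0.0333, 0.0532]
orientation: [0.001, 0.734, 0.679, 0.0]
ft_force: [1.3, -0.3, 2.5]
opening: 0.0326
```

```bash
python3 st.py
```

```text
16.0833 [0.5972 0.0333 0.0532] F [ 1.27 -0.28  2.49] T [-0.017 -0.091  0.032] yaw 85.48 0.0326 j6 0.011 eff6 -0.493 dq 0.622
```

Call:
{"method": "play_rows", "body": {"increments": [[255,0.03,0,-0.022,-4],[255,0.03,0,-0.044,-8]]}}

```text
time: 16.25
tool_pos: [0.5974, 0.0333, 0.0528]
orientation: [0.001, 0.78, 0.625, 0.0]
ft_force: [1.6, 0.4, 3.6]
opening: 0.0328
```

```bash
python3 st.py
```

```text
16.25 [0.5974 0.0333 0.0528] F [1.59 0.39 3.6 ] T [-0.025 -0.051  0.023] yaw 77.44 0.0328 j6 0.151 eff6 -0.677 dq 0.831
```

Call:
{"method": "play_rows", "body": {"increments": [[255,0,0,-0.022,-4],[255,0,0,-0.044,-8]]}}

```text
time: 16.42
tool_pos: [0.5976, 0.0332, 0.0524]
orientation: [0.001, 0.822, 0.57, 0.001]
ft_force: [1.8, -0.2, 2.7]
opening: 0.0322
```

```bash
python3 st.py
```

```text
16.4167 [0.5976 0.0332 0.0524] F [ 1.84 -0.19  2.72] T [-0.018 -0.164  0.007] yaw 69.43 0.0322 j6 0.291 eff6 -0.664 dq 0.83
```

```bash
python3 - <<'E'
from h import *
im=snapshot("wrist");cv2.imwrite("pics/w11.png",im)
E
```

```text
(no output)
```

View pics/w11.png

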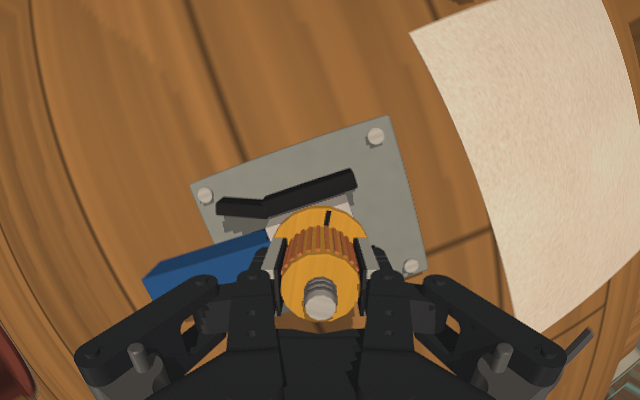

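Call:
{"method": "play_rows", "body": {"increments": [[255,0,0,-0.017,-3],[255,0,0,-0.033,-6]]}}

```text
time: 16.63
tool_pos: [0.5977, 0.0332, 0.0521]
orientation: [0.001, 0.85, 0.527, 0.001]
ft_force: [2.1, -1.7, 2.8]
opening: 0.0328
```

```bash
python3 st.py
```

```text
16.6333 [0.5977 0.0332 0.0521] F [ 2.13 -1.71  2.83] T [-0.153 -0.33  -0.027] yaw 63.55 0.0328 j6 0.394 eff6 -0.512 dq 0.623
```

Call:
{"method": "play_rows", "body": {"increments": [[255,0,0,-0.017,-3],[255,0,0,-0.033,-6]]}}

```text
time: 16.8
tool_pos: [0.5979, 0.0331, 0.0517]
orientation: [0.001, 0.877, 0.481, 0.001]
ft_force: [3.5, -1.8, 2.6]
opening: 0.0325
```

```bash
python3 st.py
```

```text
16.8 [0.5979 0.0331 0.0517] F [ 3.47 -1.83  2.61] T [-0.129 -0.39  -0.024] yaw 57.54 0.0325 j6 0.498 eff6 -0.488 dq 0.622
```

Call:
{"method": "play_rows", "body": {"increments": [[255,0.05,-0.05,-0.017,-3],[255,0.05,-0.05,-0.033,-6]]}}

```text
time: 16.97
tool_pos: [0.5981, 0.033, 0.0514]
orientation: [0.001, 0.901, 0.435, 0.001]
ft_force: [1.9, -0.7, 3.2]
opening: 0.0329
```

```bash
python3 st.py
```

```text
16.9667 [0.5981 0.033  0.0514] F [ 1.85 -0.66  3.18] T [ 0.026 -0.169  0.031] yaw 51.54 0.0329 j6 0.602 eff6 -0.5 dq 0.622
```

Call:
{"method": "play_rows", "body": {"increments": [[255,0.05,-0.03,-0.017,-3],[255,0.05,-0.03,-0.033,-6]]}}

```text
time: 17.13
tool_pos: [0.5982, 0.0329, 0.051]
orientation: [0.0, 0.922, 0.387, 0.0]
ft_force: [0.1, -0.4, 3.7]
opening: 0.0325
```

```bash
python3 st.py
```

```text
17.1333 [0.5982 0.0329 0.051 ] F [ 0.11 -0.35  3.74] T [ 0.117 -0.014  0.013] yaw 45.54 0.0325 j6 0.707 eff6 -0.504 dq 0.623
```

Call:
{"method": "play_rows", "body": {"increments": [[255,0.02,-0.02,-0.017,-3],[255,0.02,-0.02,-0.033,-6]]}}

```text
time: 17.3
tool_pos: [0.5983, 0.0327, 0.0507]
orientation: [0.0, 0.941, 0.338, 0.0]
ft_force: [0.8, 0.9, 4.8]
opening: 0.0327
```

```bash
python3 st.py
```

```text
17.3 [0.5983 0.0327 0.0507] F [0.84 0.89 4.82] T [0.117 0.033 0.017] yaw 39.54 0.0327 j6 0.811 eff6 -0.504 dq 0.621
```

Call:
{"method": "play_rows", "body": {"increments": [[255,0.02,-0.02,-0.017,-3],[255,0.02,-0.02,-0.033,-6]]}}

```text
time: 17.47
tool_pos: [0.5984, 0.0326, 0.0504]
orientation: [0.0, 0.957, 0.289, 0.0]
ft_force: [0.1, 1.1, 4.8]
opening: 0.0327
```

```bash
python3 st.py
```

```text
17.4667 [0.5984 0.0326 0.0504] F [0.13 1.13 4.82] T [0.124 0.075 0.061] yaw 33.55 0.0327 j6 0.915 eff6 -0.505 dq 0.622
```

Call:
{"method": "play_rows", "body": {"increments": [[255,0,0,-0.011,-2],[255,0,0,-0.022,-4]]}}

```text
time: 17.63
tool_pos: [0.5984, 0.0325, 0.0501]
orientation: [0.0, 0.967, 0.255, 0.0]
ft_force: [0.2, 0.0, 3.7]
opening: 0.0327
```

```bash
python3 st.py
```

```text
17.6333 [0.5984 0.0325 0.0501] F [0.23 0.01 3.74] T [0.073 0.037 0.022] yaw 29.59 0.0327 j6 0.985 eff6 -0.323 dq 0.414
```

Call:
{"method": "play_rows", "body": {"increments": [[255,0,0,-0.011,-2],[255,0,0,-0.022,-4]]}}

```text
time: 17.8
tool_pos: [0.5985, 0.0324, 0.0499]
orientation: [0.0, 0.975, 0.222, 0.0]
ft_force: [-0.3, -0.0, 4.8]
opening: 0.0324
```

```bash
python3 st.py
```

```text
17.8 [0.5985 0.0324 0.0499] F [-0.3  -0.02  4.83] T [ 0.06   0.057 -0.031] yaw 25.6 0.0324 j6 1.054 eff6 -0.331 dq 0.414
```

```bash
python3 - <<'E'
from h import *
im=snapshot("wrist");cv2.imwrite("pics/w12.png",im)
im=snapshot("scene");cv2.imwrite("pics/s12.png",cv2.resize(im[150:260,270:430],None,fx=5,fy=5,interpolation=cv2.INTER_CUBIC))
E
```

```text
(no output)
```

View pics/w12.png

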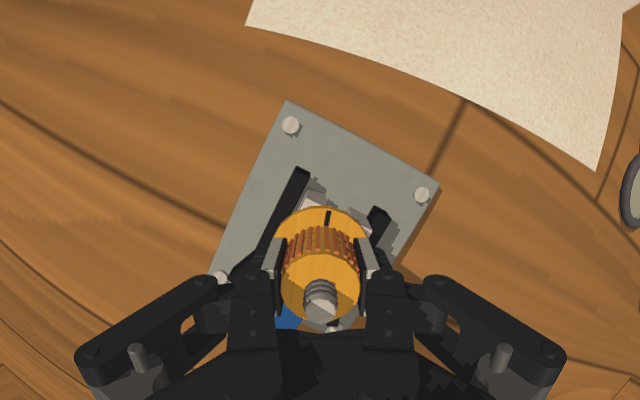

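View pics/s12.png

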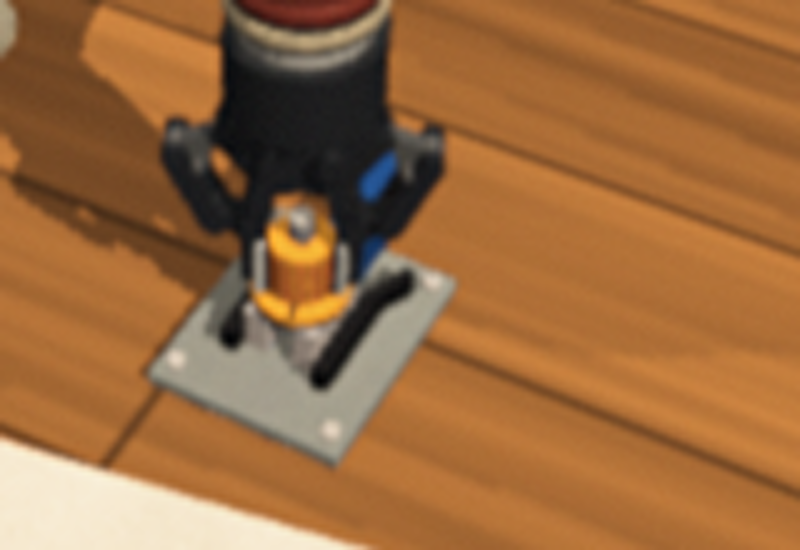

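Call:
{"method": "play_rows", "body": {"increments": [[255,0,0,-0.014,-2.5],[255,0,0,-0.028,-5]]}}

```text
time: 18.07
tool_pos: [0.5985, 0.0323, 0.0496]
orientation: [0.0, 0.984, 0.179, 0.0]
ft_force: [0.4, -1.0, 4.8]
opening: 0.0328
```

```bash
python3 st.py
```

```text
18.0667 [0.5985 0.0323 0.0496] F [ 0.41 -0.98  4.78] T [-0.049  0.004 -0.032] yaw 20.57 0.0328 j6 1.142 eff6 -0.44 dq 0.521
```

Call:
{"method": "play_rows", "body": {"increments": [[255,0,0,-0.014,-2.5],[255,0,0,-0.028,-5]]}}

```text
time: 18.23
tool_pos: [0.5986, 0.0322, 0.0494]
orientation: [0.0, 0.991, 0.135, 0.001]
ft_force: [0.2, -0.7, 4.5]
opening: 0.0327
```

```bash
python3 st.py
```

```text
18.2333 [0.5986 0.0322 0.0494] F [ 0.17 -0.71  4.52] T [-0.087 -0.021  0.007] yaw 15.56 0.0327 j6 1.229 eff6 -0.415 dq 0.518
```

Call:
{"method": "play_rows", "body": {"increments": [[255,0,-0.03,-0.014,-2.5],[255,0,-0.03,-0.028,-5]]}}

```text
time: 18.4
tool_pos: [0.5986, 0.0321, 0.0491]
orientation: [0.0, 0.996, 0.092, 0.001]
ft_force: [0.9, 0.2, 4.0]
opening: 0.0324
```

```bash
python3 st.py
```

```text
18.4 [0.5986 0.0321 0.0491] F [0.92 0.16 3.97] T [ 0.023 -0.019  0.013] yaw 10.56 0.0324 j6 1.316 eff6 -0.419 dq 0.518
```

Call:
{"method": "play_rows", "body": {"increments": [[255,0,-0.02,-0.014,-2.5],[255,0,-0.02,-0.028,-5]]}}

```text
time: 18.57
tool_pos: [0.5986, 0.0319, 0.0488]
orientation: [0.0, 0.999, 0.049, 0.001]
ft_force: [0.5, 0.1, 4.7]
opening: 0.0323
```

```bash
python3 st.py
```

```text
18.5667 [0.5986 0.0319 0.0488] F [0.48 0.12 4.71] T [ 0.006 -0.058  0.045] yaw 5.57 0.0323 j6 1.403 eff6 -0.386 dq 0.517
```

Call:
{"method": "play_rows", "body": {"increments": [[255,0,-0.01,-0.014,-2.5],[255,0,-0.01,-0.028,-5]]}}

```text
time: 18.73
tool_pos: [0.5986, 0.0318, 0.0485]
orientation: [0.0, 1.0, 0.005, 0.001]
ft_force: [1.0, 0.1, 4.6]
opening: 0.0324
```

```bash
python3 st.py
```

```text
18.7333 [0.5986 0.0318 0.0485] F [1.   0.14 4.6 ] T [-0.01  -0.056  0.093] yaw 0.57 0.0324 j6 1.49 eff6 -0.337 dq 0.518
```

Call:
{"method": "play_rows", "body": {"increments": [[255,0,-0.01,-0.014,-2.5],[255,0,-0.01,-0.028,-5]]}}

```text
time: 18.9
tool_pos: [0.5986, 0.0316, 0.0483]
orientation: [0.0, 0.999, -0.039, 0.001]
ft_force: [0.1, -0.5, 4.6]
opening: 0.0321
```

```bash
python3 st.py
```

```text
18.9 [0.5986 0.0316 0.0483] F [ 0.09 -0.51  4.57] T [-0.031  0.005  0.165] yaw -4.42 0.0321 j6 1.577 eff6 -0.29 dq 0.518
```

Call:
{"method": "play_rows", "body": {"increments": [[255,0,-0.01,-0.014,-2.5],[255,0,-0.01,-0.025,-4.5]]}}

```text
time: 19.07
tool_pos: [0.5986, 0.0315, 0.048]
orientation: [0.0, 0.997, -0.078, 0.001]
ft_force: [-0.4, 0.2, 4.1]
opening: 0.0328
```

```bash
python3 st.py
```

```text
19.0667 [0.5986 0.0315 0.048 ] F [-0.4   0.15  4.07] T [0.    0.021 0.187] yaw -8.9 0.0328 j6 1.655 eff6 -0.108 dq 0.405
```

Call:
{"method": "play_rows", "body": {"increments": [[255,0,0,0,0],[255,0,0,0,0]]}}

```text
time: 19.23
tool_pos: [0.5986, 0.0315, 0.0481]
orientation: [0.0, 0.997, -0.077, 0.001]
ft_force: [0.1, -0.4, 5.7]
opening: 0.0324
```

```bash
python3 st.py
```

```text
19.2333 [0.5986 0.0315 0.0481] F [ 0.1  -0.37  5.7 ] T [-0.093 -0.068 -0.014] yaw -8.84 0.0324 j6 1.654 eff6 -0.002 dq 0.005
```

Call:
{"method": "play_rows", "body": {"increments": [[0,0,0,0,0],[0,0,0,0,0],[0,0,0,0,0],[0,0,0,0,0],[0,0,0,0,0],[0,0,0,0,0],[0,0,0,2,0],[0,0,0,5,0],[0,0,0,9,0],[0,-4,0,12,0],[0,-8,0,12,0],[0,-11,0,12,0]]}}

```text
time: 20.23
tool_pos: [0.4885, 0.0317, 0.1708]
orientation: [0.0, 0.997, -0.078, 0.003]
ft_force: [-1.2, -0.4, 0.0]
opening: 0.0855
```

Call:
{"method": "play_rows", "body": {"increments": [[0,-1,0,0,0],[0,-1,0,0,0],[0,-1,0,0,0]]}}

```text
time: 20.48
tool_pos: [0.4781, 0.0319, 0.1679]
orientation: [0.0, 0.997, -0.078, 0.001]
ft_force: [0.3, 0.6, 0.4]
opening: 0.0854
```

```bash
python3 st.py; python3 - <<'E'
from h import *
im=snapshot("wrist");cv2.imwrite("pics/w13.png",im)
cv2.imwrite("pics/w13c.png",cv2.resize(im[0:150,240:400],None,fx=4,fy=4,interpolation=cv2.INTER_CUBIC))
im=snapshot("scene");cv2.imwrite("pics/s13.png",cv2.resize(im[150:260,270:430],None,fx=5,fy=5,interpolation=cv2.INTER_CUBIC))
E
```

```text
20.4833 [0.4781 0.0319 0.1679] F [0.27 0.57 0.37] T [-0.032 -0.041  0.024] yaw -8.98 0.0854 j6 1.639 eff6 -0.003 dq -0.001
```

View pics/w13c.png

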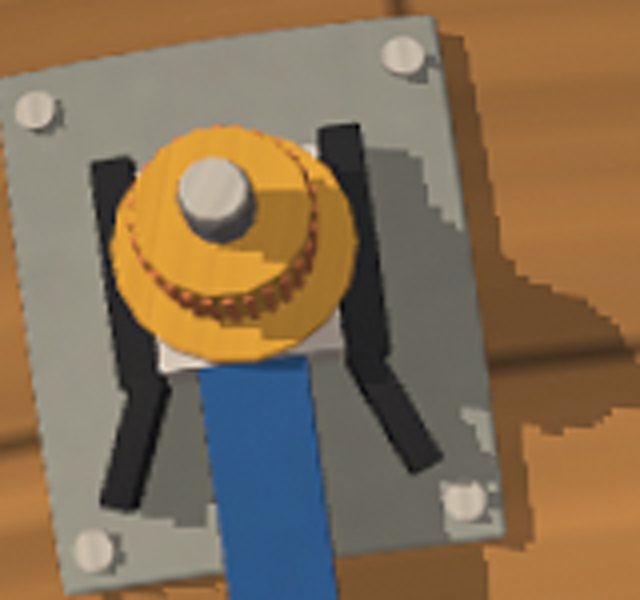

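View pics/s13.png

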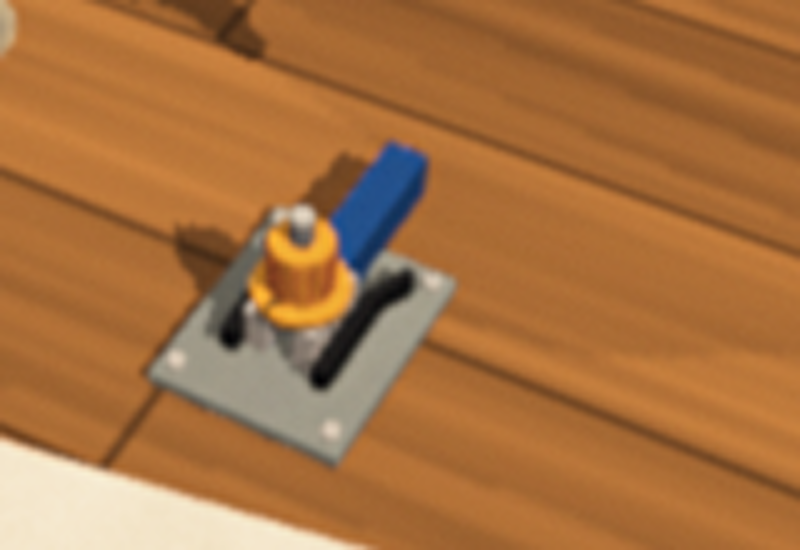

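```bash
python3 - <<'E'
from h import *
m13=cm("wrist"); d=np.load("m7.npz"); m7=dict(m13);m7['R']=d['R'];m7['t']=d['t']
for n,m in(("w7",m7),("w13",m13)):
    im=cv2.imread(f"pics/{n}.png");b,g,r=[im[...,i].astype(int) for i in range(3)]
    k=((b>r+20)&(b>60)).astype(np.uint8)
    c=max(cv2.findContours(k,0,1)[0],key=cv2.contourArea)
    p=cv2.approxPolyDP(c,4,True)[:,0];print(n,p.tolist())
    for q in p: print(onz(m,*q,.041).round(4))
    hsv=cv2.cvtColor(im,cv2.COLOR_BGR2HSV)
    for q in p: pass
im=cv2.imread("pics/w13.png");print(im.shape)
# seat ref: screws
for n,m,pts in(("w7",m7,((265,132),(371,132))),("w13",m13,((240+93/4,550/4),(240+465/4,500/4)))):
    for q in pts: print(n,onz(m,*q,.012).round(4))
E
```

```text
w7 [[303, 85], [304, 204], [332, 205], [333, 85]]
[0.571  0.0427 0.041 ]
[0.4794 0.0455 0.041 ]
[0.4778 0.0235 0.041 ]
[0.5703 0.0204 0.041 ]
w13 [[316, 89], [289, 93], [304, 196], [329, 193]]
[0.5712 0.02   0.041 ]
[0.5717 0.0434 0.041 ]
[0.4794 0.0455 0.041 ]
[0.4787 0.0229 0.041 ]
(400, 640, 3)
w7 [0.5361 0.078  0.012 ]
w7 [ 0.5332 -0.0123  0.012 ]
w13 [0.5365 0.0776 0.012 ]
w13 [ 0.5341 -0.0129  0.012 ]
```

View pics/w13.png

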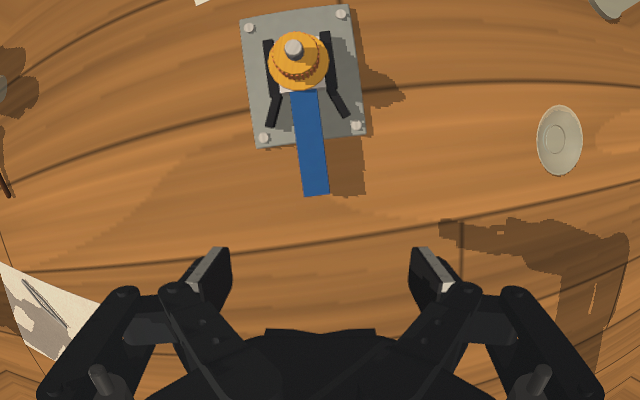

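```bash
python3 -c "
from cell import *
print(close_job())"
```

```text
the job is handed in; nothing more can be done
None
```

The gauge is home against the post and nipped by the collar. I estimate the nip at about 6–7 N, and I handed the job in about 20.5 s into the 64 s allowed.

- **Gauge:** I slid it between the guides and under the collar until the slot met the post. The arm stopped there with about 8 N of push, and then I released it.
- **Collar:** I gripped the hub and turned it about 223° clockwise, following it down the thread. The torque began to rise about 14° before the end. It read 0.187 N m on the last turning step, which alone gives about 6.3 N. Fitting the rise over the last steps gives about 7.2 N. The torque reading is noisy by about 0.03 N m, so the nip is good to roughly ±1.5 N.
- **Last checks:** With the gripper open and clear, the wrist camera showed the gauge still home, unmoved since seating to within about 1 mm. The measured force on the tool was under 1 N. The dish, vial and loupe were never approached.
- **Checks that disagreed:** My camera estimate of the collar's starting height was about 6 mm too low, so I set the nip by feel alone. The camera estimates of the post's position differed by 2–3 mm. The gripper's position wandered by about 3 mm while turning, with side forces up to about 5 N, which I eased by small shifts.

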